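# Close the column compartment on its soft mounts

### The job

Close the column compartment: set the loose white lid into the open white housing and press it down until the catches at both ends have snapped over and it sits flush and level all round. The housing floats on soft mounts and must never be driven right down onto its stops, so press one end of the lid at a time and stop once it has gone home. Leave the bottle, the vial tray and the spanner where they are.

Things in the scene. Friction and masses are not known exactly. Their poses are not given: they have to be found in the camera images.
- lid: Loose white lid, 0.25 kg: plate 204 x 128 x 5 mm; origin at the centre of the plate's underside, x along its long side, z up. Below the plate a grey tapered plug 22 mm deep, 181 mm long, 106 mm wide at the plate, 99 at the bottom, with a rounded bead at each end; at the start the lid lies on it, right way up, on the bench. Symmetrical: either way round fits.
- lid_grip (a point): Middle of the lid's blue grip rib, 20 mm above the lid's origin. The rib is 80 mm long (along the lid's x), 14 mm wide and 30 mm high, standing on the plate; pinch it across its width.
- press_a (a point): Centre of the flat blue disc (24 mm diameter) on top of the lid's plate at its +x end, 78 mm from the middle: where to press that end.
- press_b (a point): The same disc at the lid's -x end.
- rim (a point): Centre of the housing's open mouth, level with its copper-coloured rim, 112 mm over the bench; x along its long side, z up. Open white box 200 x 124 x 60 mm, walls 6 mm (mouth 188 x 112 mm); grey blocks outside its short ends reach x = +-112 mm. A lid merely laid in rests on the catches with its origin about 13 mm above this point; fully home, its origin is at this point.
- catch (a point): Middle of the steel roller catch inside the housing's +x end (another is at the -x end): sprung roller 12 mm thick, 60 mm long along the end wall, axis 12 mm below the rim, 6 mm proud of the wall. Each end of the lid takes some 12 to 16 N of pressing at its disc to snap past its roller and drop home.
- housing (a joint): How far the housing has sunk on its soft mounts, m: 0 unloaded (top stop), growing as it is pressed, about 1.4 mm per N after the first few N; bottom stop at 0.033. Pressing both ends at once takes more than the mounts carry.
- bottle: Bystander: amber bottle, 84 mm diameter, 190 mm high, standing; origin at the centre of its base.
- vial_tray: Bystander: open blue tray with dividers, 130 x 90 x 40 mm; origin at the centre of its underside.
- spanner: Bystander: steel spanner 160 mm long, lying on the bench; origin on its underside.
There are look-alikes about, which are no part of the job. Leave any green, pink or yellow look-alike of the lid alone.

How it is judged:
By the outcome, as a careful person would: the job done as asked, in the order asked, and still so for the second after the job is handed in, with the robot touching nothing.
It also fails if it takes over 61 s, if anything falls off the work surface, if the arm or the gripper's body presses on something with over 40 N, if the wrist force passes 120 N, or if a joint passes its speed limit or range.

### The arm

A 6-joint arm with a two-finger parallel gripper is mounted at the origin on the work surface. World frame = base frame: x ahead of the robot, y to its left, z up, the work surface at z = 0. Lengths are in m, angles in rad, forces in N, time in s.
With the tool pointing down it reaches from about 0.375 to 0.9 m from the base axis. Payload 3.1 kg.
Tool frame: the origin (TCP) lies at the very end of the fingers, on their centre line; the grasp point (between the pads) lies 19 mm behind it (manip.tcp_to_grasp is the distance from the TCP to the grasp point, in m); z points along the fingers, y is the line along which they close (so a half turn about z gives the same grasp; the last joint's range is limited). The gripper opens to 85 mm and grips with 20 to 120 N. Pads are 22 mm wide; open, the fingers measure 114 mm over their backs; the gripper's body (76 mm by 85 mm) begins 54 mm behind the grasp point. The pads swing forward as they close: fully open they stand 13 mm farther back than shut.
Start: joints at [-1.315, 0.527, 1.433, -0, 1.181, -0.178], TCP at [0.263, -0.567, 0.231] pointing down, gripper open.
Joint ranges: [-3.08, 3.08], [-0.75, 2.2], [0.22, 2.44], [-1.43, 4.57], [0, 2.65], [-2.85, 2.85]. Speed limits (rad/s): [2.79, 2.79, 3.14, 3.14, 3.14, 3.14].

### API

Orientations are given as a unit quaternion [x, y, z, w].
In Python, from station import manip gives the robot as it stands. The module is installed in compiled form; this text tells all that it offers.
- The arm moves only by the tool step_arm, never from a script. Its argument "commands" is one flat list of numbers, 6 for each row, row after row: the shift along the tool's x, y, z in m, then the turn, a rotation vector about the tool's x, y, z in degrees. A call has exactly 10 rows; each row is the pose to reach, as a shift and turn from the pose commanded when the call began, along the tool's axes at that moment; what a row does not reach only later rows make up. A row lasts 1/10 s, in which the tool goes at most 50 mm and 8.59 degrees, less where a joint would pass 70% of its speed; a pose out of reach is approached as far as the arm can. A call with a gripper value outside its range is refused whole. "jaw" is the opening in per cent of the stroke, from 0 (shut) to 100 (fully open), set as the call begins (left out, the last holds). The fingers move at their own pace and stop on an object; "grip_force" is the grip in N (left out, the last holds). Time passes only in rows, so rows that repeat a pose let the fingers close, or fill a call up. It gives the time, the measured TCP pose, the force, the opening and the grip force at its end, in the units of the state.
- manip.sense(): the state, without advancing time (a new reading comes with each control period).
- manip.snapshot(name): name is "scene" or "top"; returns a dict with "pixels" (400x640x3 uint8, blue, green, red), "fx", "fy", "cx", "cy" (pixels), "R" (3x3) and "t" (3): a world point X has camera coordinates R X + t. Camera axes: x right, y down, z forward; pixel columns grow to the right and rows downward; lengths in m; the calibration is good to about 2 mm. A picture is of the moment at which its call begins. There is no depth.
- manip.sign_off(): hands the job in; it is judged then, once.
The state is a dict: "t": time; "q": joint angles; "qd": joint speeds; "tau": joint torques, N m; "tcp_pos": TCP position; "tool_rot": TCP orientation; "force": force on the tool from outside, world axes, zero at the start; "ft_torque": the same for the moment, N m; "finger_gap": opening from 0.0 (shut) to 1.0 (fully open); "gripper_force": force on a finger pad.
Only numpy, scipy, OpenCV 4.12 (cv2) and the standard library are available. Lean on these libraries where they do the work, as an engineer would, in place of code of your own. Each camera call takes 0.05 s, during which the arm holds its last target. There are 200 camera calls.

## Working session

There is one attempt and no reset: what is moved stays moved. The work goes in short steps, Python scripts to look and compute and a tool call to move; the robot and the scene stay as the last step left them, time stands still between calls to the robot, and variables do not carry over. Pictures are saved under pics/ and viewed, at most 12 in all, crops included, and the job is handed in when it is done.

Besides the shell and the picture viewer there is one more tool, called after "Emit:" as name(argument=value, ...) on one line, values as JSON. step_arm: Moves the arm, as the interface text tells. Its arguments: {"type":"object","properties":{"commands":{"type":"array","items":{"type":"number"}},"jaw":{"type":"number"},"grip_force":{"type":"number"}},"required":["commands"]}

```bash
mkdir -p pics; python3 - <<'E'
from station import manip
import cv2,pickle
for n in("scene","top"):
    s=manip.snapshot(n); pickle.dump(s,open(n+".pkl","wb")); cv2.imwrite(f"pics/{n}0.png",s["pixels"])
s=manip.sense();print(s["tcp_pos"],s["tool_rot"],s["t"],s["force"])
E
```

```text
[ 0.26313948 -0.5661915   0.23040014] [ 9.76458567e-01  2.15702733e-01 -4.57886945e-05 -9.98005325e-04] 0.1 [ 0.08886811 -0.85893074 -0.18942278]
```

View pics/scene0.png

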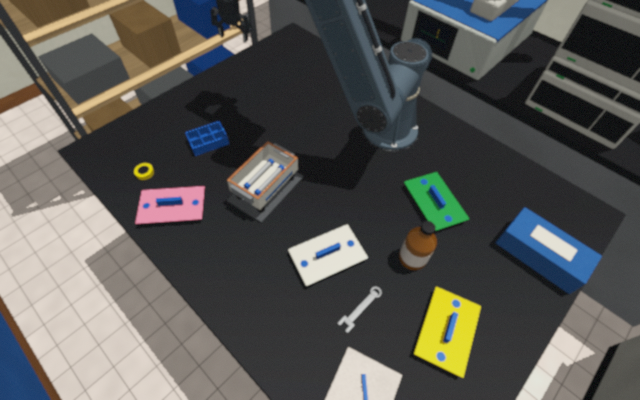

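View pics/top0.png

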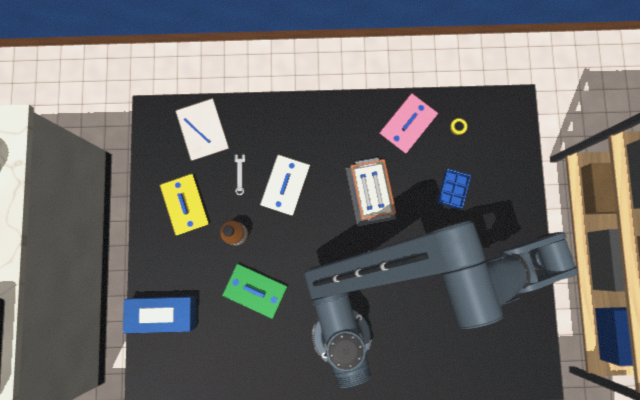

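The scene shows the white lid near (328,253) and the housing near (263,178). In the top view the lid is at (285,184) and the housing at (371,190). The white sheet at top (202,130) has no discs, so it is a decoy. Next I measure both objects.

```bash
cat > h.py <<'E'
import numpy as np,cv2
def ray(s,px,z):
    px=np.atleast_2d(px).astype(float);K=np.array([[s["fx"],0,s["cx"]],[0,s["fy"],s["cy"]],[0,0,1]])
    d=(np.linalg.inv(K)@np.c_[px,np.ones(len(px))].T).T@s["R"]; c=-s["R"].T@s["t"]
    return c+d*((z-c[2])/d[:,2])[:,None]
def proj(s,X):
    p=np.atleast_2d(X)@s["R"].T+s["t"]; return np.c_[s["fx"]*p[:,0]/p[:,2]+s["cx"],s["fy"]*p[:,1]/p[:,2]+s["cy"]]
def mask(s,kind,roi):
    h=cv2.cvtColor(s["pixels"],cv2.COLOR_BGR2HSV)
    lo,hi={"blue":((100,110,60),(130,255,255)),"copper":((3,60,60),(20,255,255)),"white":((0,0,170),(180,60,255))}[kind]
    m=cv2.inRange(h,lo,hi);o=np.zeros_like(m);x0,y0,x1,y1=roi;o[y0:y1,x0:x1]=m[y0:y1,x0:x1];return o
def blobs(m,amin=8):
    n,l,st,c=cv2.connectedComponentsWithStats(m);return [(st[i,4],c[i]) for i in range(1,n) if st[i,4]>=amin]
E
python3 - <<'E'
from h import *;import pickle
S={n:pickle.load(open(n+".pkl","rb")) for n in("scene","top")}
print("cam",[(-s["R"].T@s["t"]).round(3) for s in S.values()])
lid={"scene":(280,215,375,290),"top":(255,150,315,220)}
hou={"scene":(220,135,305,215),"top":(340,150,402,230)}
for n,s in S.items():
    print(n)
    for a,c in blobs(mask(s,"blue",lid[n])): print(" blue",a,c.round(1),ray(s,c,.027)[0].round(4),ray(s,c,.057)[0].round(4))
    m=mask(s,"white",lid[n]);r=cv2.minAreaRect(cv2.findNonZero(m));b=ray(s,cv2.boxPoints(r),.027)
    print(" lid",b.mean(0).round(4),(b[1]-b[0]).round(4),(b[2]-b[1]).round(4))
    m=mask(s,"copper",hou[n]);pts=ray(s,cv2.findNonZero(m)[:,0],.112)
    r=cv2.minAreaRect((pts[:,:2]*1000).astype(np.float32));print(" rim",len(pts),r)
t=[cv2.resize(S["top"]["pixels"][145:235,335:405],None,fx=6,fy=6,interpolation=2),cv2.resize(S["scene"]["pixels"][135:225,220:310],(540,540)) ]
cv2.imwrite("pics/c.png",cv2.resize(np.hstack(t),(800,450)))
E
```

```text
cam [array([0.979, 0.517, 1.066]), array([0.247, 0.059, 1.853])]
scene
 blue 21 [350. 243.] [0.4926 0.2228 0.027 ] [0.5067 0.2313 0.057 ]
 blue 129 [327.7 250.2] [0.5585 0.1913 0.027 ] [0.5706 0.2007 0.057 ]
 blue 24 [303.7 263. ] [0.639  0.1694 0.027 ] [0.6488 0.1794 0.057 ]
 lid [0.582  0.2366 0.027 ] [-0.2085  0.0752  0.    ] [0.1068 0.1941 0.    ]
 rim 581 ((525.5472412109375, -127.66922760009766), (209.2920379638672, 136.24440002441406), 9.41476058959961)
top
 blue 19 [291.2 165.2] [0.6417 0.171  0.027 ] [0.6352 0.1691 0.057 ]
 blue 64 [284.3 183.6] [0.571  0.1984 0.027 ] [0.5657 0.1961 0.057 ]
 blue 19 [278.  203.8] [0.4943 0.2236 0.027 ] [0.4902 0.2208 0.057 ]
 lid [0.568  0.1971 0.027 ] [ 0.1932 -0.0684  0.    ] [-0.0461 -0.1209  0.    ]
 rim 492 ((529.4363403320312, -127.72106170654297), (205.85098266601562, 131.06680297851562), 9.285080909729004)
```

View pics/c.png

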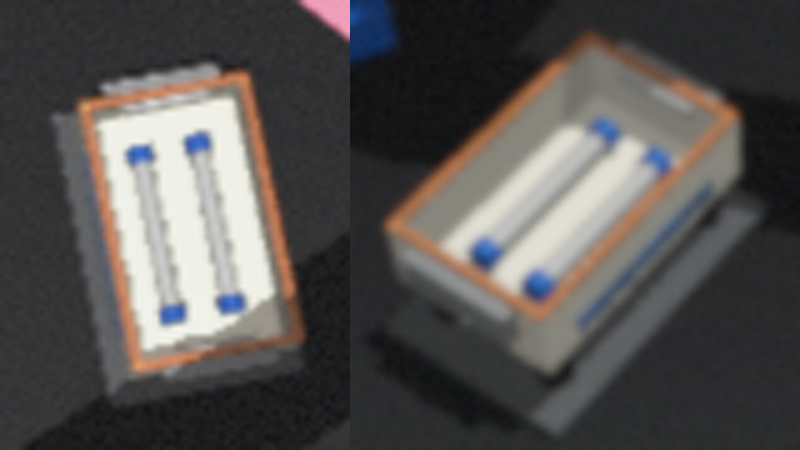

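The housing view shows an empty mouth with a clear rim. The two views agree: lid at (0.567, 0.197) with yaw -19.8°, rim at (0.5275, -0.128) with yaw 9.35°.

```bash
cat > go.py <<'E'
import sys,numpy as np
from scipy.spatial.transform import Rotation as R
from station import manip
x,y,z,yaw=map(float,sys.argv[1:5]); s=manip.sense()
r=R.from_quat(s["tool_rot"]); d=r.inv().apply(np.array([x,y,z])-s["tcp_pos"])
w=(r.inv()*R.from_euler("z",yaw,degrees=True)*R.from_quat([1,0,0,0])).as_rotvec(degrees=True)
print("mm",(d*1000).round(1),"deg",w.round(2),"t",s["t"],"F",s["force"].round(2),"pos",s["tcp_pos"].round(4),"gap",s["finger_gap"])
E
python3 go.py .567 .197 .2 -19.8
```

```text
mm [ 597.1 -564.1   31.7] deg [-1.100e-01  3.000e-02  4.471e+01] t 0.1 F [ 0.09 -0.86 -0.19] pos [ 0.2631 -0.5662  0.2304] gap 1.0020217833922684
```

Emit:
step_arm(commands=[0.02,-0.02,0,0,0,2,0.05,-0.045,0,0,0,4,0.08,-0.075,0,0,0,7,0.115,-0.11,0,0,0,10,0.15,-0.14,0,0,0,13,0.185,-0.175,0,0,0,16,0.22,-0.21,0,0,0,19,0.255,-0.24,0,0,0,22,0.29,-0.275,0,0,0,25,0.325,-0.305,0,0,0,28], jaw=100)

```text
t: 1.1
tcp_pos: [0.4294, -0.1509, 0.2311]
tool_rot: [1.0, -0.028, -0.0, -0.0]
force: [0.8, -0.3, 0.0]
finger_gap: 1.0
gripper_force: 0.0
```

```bash
python3 go.py .567 .197 .13 -19.8
```

```text
mm [ 118.  -355.1  101.3] deg [-0.03  0.06 16.58] t 1.1 F [ 0.84 -0.31  0.02] pos [ 0.4294 -0.1509  0.2311] gap 0.9999023337111189
```

Emit:
step_arm(commands=[0.014,-0.04,0,0,0,2,0.028,-0.08,0,0,0,4,0.042,-0.12,0,0,0,6,0.056,-0.165,0.01,0,0,8,0.07,-0.205,0.025,0,0,10,0.083,-0.245,0.04,0,0,12,0.095,-0.285,0.06,0,0,14,0.107,-0.322,0.08,0,0,16,0.115,-0.346,0.095,0,0,16.6,0.118,-0.355,0.101,0,0,16.6])

```text
t: 2.1
tcp_pos: [0.5659, 0.197, 0.1282]
tool_rot: [0.986, -0.17, -0.001, 0.0]
force: [0.6, -0.1, -0.8]
finger_gap: 1.003
gripper_force: 0.0
```

```bash
python3 go.py .567 .197 .031 -19.8; python3 - <<'E'
from station import manip
import cv2,pickle,numpy as np
a=manip.snapshot("scene")["pixels"][130:300,250:420];b=manip.snapshot("top")["pixels"][110:280,200:370]
cv2.imwrite("pics/a.png",cv2.resize(np.hstack([a,b]),(800,400)))
E
```

```text
mm [ 1.3 -0.5 97.2] deg [0.06 0.14 0.28] t 2.1 F [ 0.65 -0.07 -0.76] pos [0.5659 0.197  0.1282] gap 1.0028796889133937
```

View pics/a.png

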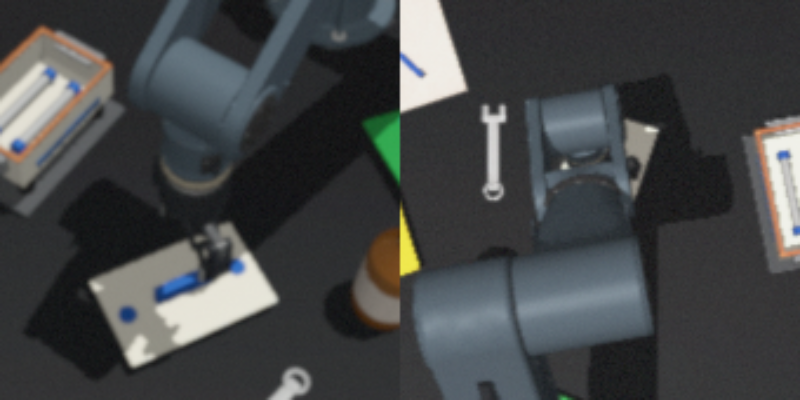

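The gripper stands about 10 cm above the lid's middle with its fingers across the rib. I'm going down now.

Emit:
step_arm(commands=[0.001,0,0.01,0,0,0.3,0.001,0,0.022,0,0,0.3,0.001,0,0.036,0,0,0.3,0.001,0,0.05,0,0,0.3,0.001,0,0.062,0,0,0.3,0.001,0,0.073,0,0,0.3,0.001,0,0.082,0,0,0.3,0.001,0,0.089,0,0,0.3,0.001,0,0.093,0,0,0.3,0.001,0,0.094,0,0,0.3])

```text
t: 3.2
tcp_pos: [0.5674, 0.1946, 0.0359]
tool_rot: [0.985, -0.173, -0.0, 0.0]
force: [-0.2, -0.4, 0.2]
finger_gap: 1.003
gripper_force: 0.0
```

```bash
python3 go.py .567 .197 .031 -19.8
```

```text
mm [-1.2 -2.2  4.9] deg [ 0.01  0.02 -0.18] t 3.2 F [-0.2  -0.45  0.17] pos [0.5674 0.1946 0.0359] gap 1.0028087471105938
```

Emit:
step_arm(commands=[0,-0.002,0.003,0,0,0,0,-0.002,0.004,0,0,0,0,-0.002,0.004,0,0,0,0,-0.002,0.004,0,0,0,0,-0.002,0.004,0,0,0,0,-0.002,0.004,0,0,0,0,-0.002,0.004,0,0,0,0,-0.002,0.004,0,0,0,0,-0.002,0.004,0,0,0,0,-0.002,0.004,0,0,0], jaw=0, grip_force=60)

```text
t: 4.2
tcp_pos: [0.5685, 0.1965, 0.0327]
tool_rot: [0.985, -0.174, 0.0, -0.0]
force: [0.3, 1.4, 4.7]
finger_gap: 0.149
gripper_force: 59.3
```

```bash
python3 go.py .567 .197 .2 -19.8
```

```text
mm [-1.400e+00 -1.000e-01 -1.673e+02] deg [-0.02 -0.04 -0.19] t 4.2 F [0.34 1.45 4.67] pos [0.5685 0.1965 0.0327] gap 0.1492364097645929
```

Emit:
step_arm(commands=[0,0,-0.005,0,0,0,0,0,-0.015,0,0,0,0,0,-0.03,0,0,0,0,0,-0.05,0,0,0,0,0,-0.07,0,0,0,0,0,-0.09,0,0,0,0,0,-0.115,0,0,0,0,0,-0.14,0,0,0,0,0,-0.155,0,0,0,0,0,-0.16,0,0,0])

```text
t: 5.2
tcp_pos: [0.5691, 0.1966, 0.1953]
tool_rot: [0.985, -0.173, 0.002, -0.001]
force: [0.2, -0.2, -2.5]
finger_gap: 0.151
gripper_force: 58.6
```

```bash
python3 go.py .5275 -.128 .2 9.35; cat > look.py <<'E'
from h import *;import pickle,sys
from station import manip
n=sys.argv[1];S={k:manip.snapshot(k) for k in("scene","top")};pickle.dump(S,open(n+".pkl","wb"))
x,y,z=map(float,sys.argv[2:5]);o=[]
for s in S.values():
    u,v=proj(s,[x,y,z])[0].astype(int);u=min(max(u,70),570);v=min(max(v,70),330);o.append(cv2.resize(s["pixels"][v-70:v+70,u-70:u+70],(400,400),interpolation=2));print((u-70,v-70))
cv2.imwrite(f"pics/{n}.png",np.hstack(o))
E
python3 look.py lift .567 .197 .18
```

```text
mm [ 71.8 319.2  -5.1] deg [ -0.06  -0.27 -29.33] t 5.2 F [ 0.25 -0.2  -2.47] pos [0.5691 0.1966 0.1953] gap 0.15096521499320617
(np.int64(259), np.int64(157))
(np.int64(211), np.int64(107))
```

View pics/lift.png

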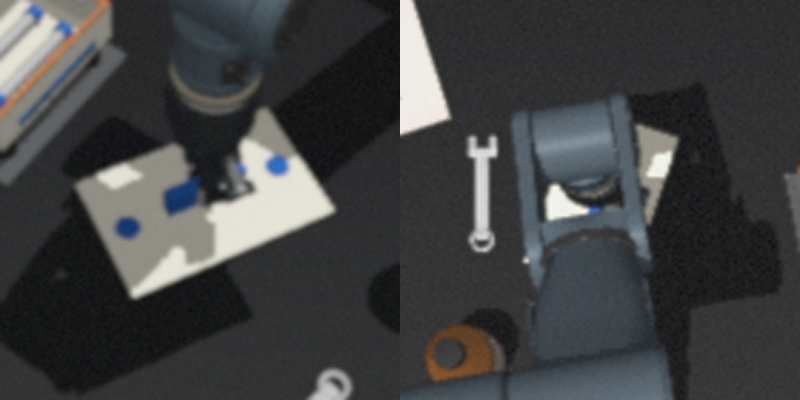

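The lid is lifted and held level, with its discs at scene (303,236) and (356,215). I'll work out its offset in the grip and carry it over.

Emit:
step_arm(commands=[0.003,0.012,0,0,0,-1,0.009,0.04,0,0,0,-4,0.018,0.08,0,0,0,-8,0.027,0.122,0,0,0,-12,0.037,0.164,0,0,0,-16,0.046,0.206,0,0,0,-20,0.056,0.248,0,0,0,-24,0.064,0.284,0,0,0,-27,0.07,0.308,0,0,0,-29,0.072,0.319,0,0,0,-29.3])

```text
t: 6.3
tcp_pos: [0.526, -0.1302, 0.1913]
tool_rot: [0.997, 0.08, -0.001, -0.0]
force: [-0.4, 0.6, -2.6]
finger_gap: 0.148
gripper_force: 58.7
```

```bash
python3 - <<'E'
from h import *;import pickle
s=pickle.load(open("lift.pkl","rb"))["scene"]
B=[b for b in blobs(mask(s,"blue",(290,190,372,250)))]
for a,c in B: print(a,c.round(1),ray(s,c,.1896)[0].round(4))
E
python3 look.py over .5275 -.128 .15; python3 go.py .5275 -.128 .16 9.35
```

```text
31 [355.5 214.4] [0.4925 0.2223 0.1896]
94 [322.4 225. ] [0.5798 0.1813 0.1896]
36 [303.1 236.4] [0.6401 0.1695 0.1896]
(np.int64(191), np.int64(90))
(np.int64(303), np.int64(117))
mm [ 1.5 -0.6 31.5] deg [-0.07  0.08 -0.21] t 6.4 F [ 0.34  1.06 -1.98] pos [ 0.5261 -0.1289  0.1915] gap 0.14688351611184636
```

View pics/over.png

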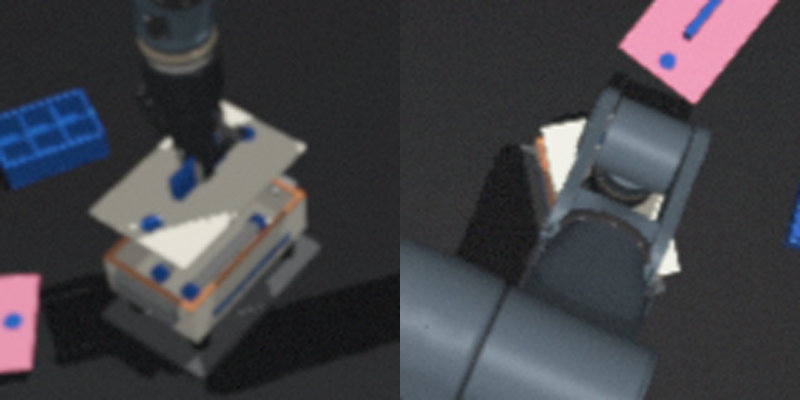

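The lid hangs squarely over the housing and about 2 mm off along x. I'll correct that and lower it.

Emit:
step_arm(commands=[0.001,0,0.004,0,0,-0.1,0.002,-0.001,0.01,0,0,-0.2,0.003,-0.001,0.016,0,0,-0.2,0.003,-0.001,0.022,0,0,-0.2,0.003,-0.001,0.028,0,0,-0.2,0.003,-0.001,0.033,0,0,-0.2,0.003,-0.001,0.037,0,0,-0.2,0.003,-0.001,0.039,0,0,-0.2,0.003,-0.001,0.04,0,0,-0.2,0.003,-0.001,0.04,0,0,-0.2])

```text
t: 7.4
tcp_pos: [0.5296, -0.1267, 0.1523]
tool_rot: [0.997, 0.083, 0.0, 0.0]
force: [0.5, 1.1, -2.5]
finger_gap: 0.151
gripper_force: 58.7
```

```bash
python3 go.py .529 -.1275 .137 9.35; python3 - <<'E'
from h import *;import pickle
from station import manip
s=manip.snapshot("scene")
z=manip.sense()["tcp_pos"][2]-.0057
for a,c in blobs(mask(s,"blue",(215,120,300,200)),5): print(a,c.round(1),ray(s,c,z)[0].round(4))
E
```

```text
mm [-0.7  0.7 15.3] deg [ 0.   -0.    0.15] t 7.4 F [ 0.5   1.12 -2.48] pos [ 0.5296 -0.1267  0.1523] gap 0.1509727974945333
301 [220.2 135.4] [ 0.5489 -0.3068  0.1467]
10 [277.8 145.9] [ 0.4472 -0.1398  0.1467]
71 [256.2 162. ] [ 0.5404 -0.1377  0.1467]
21 [245.1 177.3] [ 0.6035 -0.1159  0.1467]
```

Emit:
step_arm(commands=[0,0,0.002,0,0,0,0,0,0.004,0,0,0,0,0,0.006,0,0,0,0,0,0.008,0,0,0,0,0,0.01,0,0,0,0,0,0.012,0,0,0,0,0,0.013,0,0,0,0,0,0.014,0,0,0,0,0,0.014,0,0,0,0,0,0.014,0,0,0])

```text
t: 8.45
tcp_pos: [0.5296, -0.1266, 0.1383]
tool_rot: [0.997, 0.083, 0.0, 0.0]
force: [-0.8, 0.1, -2.5]
finger_gap: 0.149
gripper_force: 58.7
```

Emit:
step_arm(commands=[0,0,0.001,0,0,0,0,0,0.001,0,0,0,0,0,0.002,0,0,0,0,0,0.002,0,0,0,0,0,0.003,0,0,0,0,0,0.003,0,0,0,0,0,0.004,0,0,0,0,0,0.004,0,0,0,0,0,0.004,0,0,0,0,0,0.004,0,0,0])

```text
t: 9.45
tcp_pos: [0.5294, -0.1266, 0.1344]
tool_rot: [0.997, 0.083, -0.0, 0.0]
force: [-2.5, -0.0, 1.8]
finger_gap: 0.15
gripper_force: 59.4
```

It has landed on the catches. Now I release it and rise.

Emit:
step_arm(commands=[0,0,0,0,0,0,0,0,0,0,0,0,0,0,0,0,0,0,0,0,0,0,0,0,0,0,-0.002,0,0,0,0,0,-0.01,0,0,0,0,0,-0.025,0,0,0,0,0,-0.045,0,0,0,0,0,-0.06,0,0,0,0,0,-0.065,0,0,0], jaw=60)

```text
t: 10.45
tcp_pos: [0.5307, -0.127, 0.2016]
tool_rot: [0.997, 0.083, 0.002, 0.001]
force: [0.4, -0.3, -0.4]
finger_gap: 0.599
gripper_force: 0.0
```

```bash
python3 look.py rest .5275 -.128 .12; python3 - <<'E'
from h import *;import pickle
S=pickle.load(open("rest.pkl","rb"))
for n,r in(("scene",(228,130,310,210)),("top",(340,150,402,230))):
  for a,c in blobs(mask(S[n],"blue",r),5): print(n,a,c.round(1),ray(S[n],c,.13)[0].round(4))
E
python3 go.py .6 -.115 .17 9.35; python3 go.py .45 -.14 .17 9.35
```

```text
(np.int64(192), np.int64(96))
(np.int64(303), np.int64(118))
scene 9 [228.2 141.3] [ 0.5392 -0.2819  0.13  ]
scene 18 [277.3 149.4] [ 0.4491 -0.1418  0.13  ]
scene 135 [261.1 162.1] [ 0.5219 -0.1383  0.13  ]
scene 21 [245.6 180.4] [ 0.6034 -0.117   0.13  ]
mm [70.8 -0.1 30.6] deg [ 0.08 -0.12  0.16] t 10.55 F [0.35 0.34 0.28] pos [ 0.5301 -0.1268  0.2004] gap 0.5993913472035798
mm [-81.3  -0.2  30.2] deg [ 0.08 -0.12  0.16] t 10.55 F [0.35 0.34 0.28] pos [ 0.5301 -0.1268  0.2004] gap 0.5993913472035798
```

View pics/rest.png

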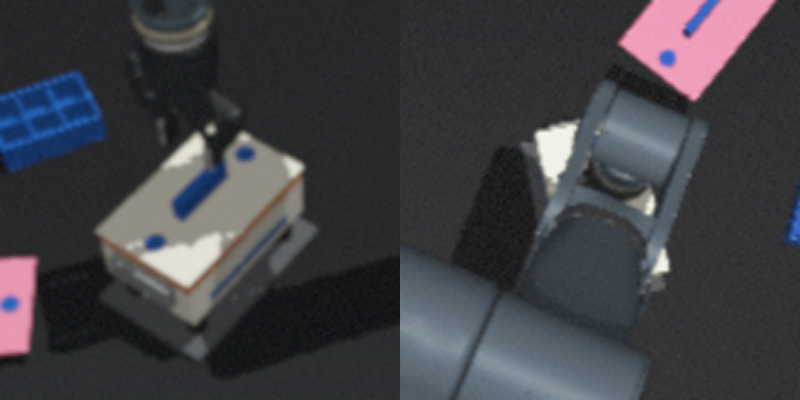

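The lid lies level on the catches, with discs at scene (277,149) and (246,180). I'll close the fingers and move over the +x disc.

Emit:
step_arm(commands=[0.008,0,0,0,0,0,0.02,0,0,0,0,0,0.035,0,0,0,0,0,0.05,0,0,0,0,0,0.065,0,0,0,0,0,0.073,0,0.01,0,0,0.1,0.076,0,0.025,0,0,0.1,0.076,0,0.04,0,0,0.1,0.076,0,0.05,0,0,0.1,0.076,0,0.055,0,0,0.1], jaw=0)

```text
t: 11.55
tcp_pos: [0.603, -0.1135, 0.1419]
tool_rot: [0.997, 0.082, -0.002, -0.001]
force: [0.5, 0.6, -0.1]
finger_gap: -0.001
gripper_force: 0.0
```

```bash
python3 go.py .605 -.1155 .13 9.35
```

```text
mm [ 1.7  2.3 11.9] deg [-0.12  0.22  0.05] t 11.55 F [ 0.53  0.64 -0.1 ] pos [ 0.603  -0.1135  0.1419] gap -0.0010107506163867465
```

Emit:
step_arm(commands=[0.001,0.001,0.003,0,0,0,0.002,0.002,0.006,0,0,0,0.002,0.002,0.009,0,0,0,0.002,0.002,0.011,0,0,0,0.002,0.002,0.013,0,0,0,0.002,0.002,0.014,0,0,0,0.002,0.002,0.015,0,0,0,0.002,0.002,0.016,0,0,0,0.002,0.002,0.017,0,0,0,0.002,0.002,0.018,0,0,0])

```text
t: 12.55
tcp_pos: [0.6069, -0.1156, 0.1263]
tool_rot: [0.997, 0.082, 0.0, 0.0]
force: [0.0, 0.4, -0.5]
finger_gap: -0.004
gripper_force: 0.0
```

Emit:
step_arm(commands=[0,0,0.001,0,0,0,0,0,0.002,0,0,0,0,0,0.003,0,0,0,0,0,0.004,0,0,0,0,0,0.005,0,0,0,0,0,0.006,0,0,0,0,0,0.007,0,0,0,0,0,0.008,0,0,0,0,0,0.008,0,0,0,0,0,0.008,0,0,0])

```text
t: 13.55
tcp_pos: [0.6069, -0.1156, 0.1186]
tool_rot: [0.997, 0.082, 0.0, 0.0]
force: [-0.8, 0.1, 1.3]
finger_gap: 0.001
gripper_force: 1.1
```

Emit:
step_arm(commands=[0,0,0.001,0,0,0,0,0,0.002,0,0,0,0,0,0.003,0,0,0,0,0,0.004,0,0,0,0,0,0.005,0,0,0,0,0,0.006,0,0,0,0,0,0.007,0,0,0,0,0,0.008,0,0,0,0,0,0.008,0,0,0,0,0,0.008,0,0,0])

```text
t: 14.55
tcp_pos: [0.6069, -0.1157, 0.111]
tool_rot: [0.997, 0.082, 0.0, 0.0]
force: [-1.7, 0.7, 7.9]
finger_gap: 0.003
gripper_force: 3.7
```

```bash
python3 look.py p1 .5275 -.128 .12
```

```text
(np.int64(192), np.int64(96))
(np.int64(303), np.int64(118))
```

View pics/p1.png

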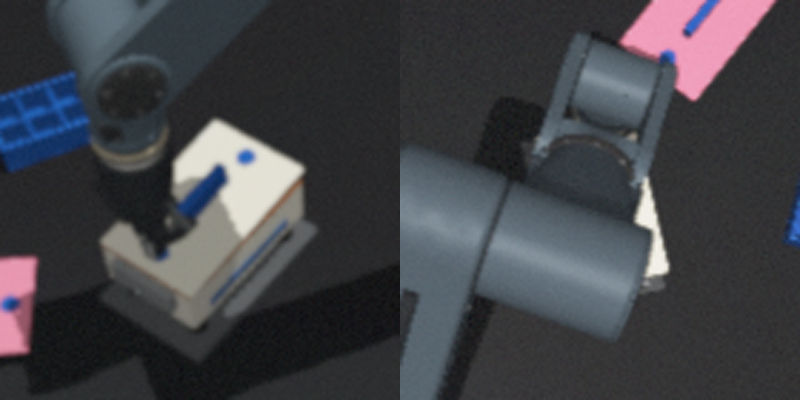

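The finger is on the +x disc and that end is starting to go down. I'll carry on in small steps.

Emit:
step_arm(commands=[0,0,0.001,0,0,0,0,0,0.001,0,0,0,0,0,0.002,0,0,0,0,0,0.002,0,0,0,0,0,0.003,0,0,0,0,0,0.003,0,0,0,0,0,0.004,0,0,0,0,0,0.004,0,0,0,0,0,0.004,0,0,0,0,0,0.004,0,0,0])

```text
t: 15.65
tcp_pos: [0.6069, -0.1157, 0.1075]
tool_rot: [0.997, 0.082, 0.0, 0.0]
force: [-1.7, 0.7, 9.6]
finger_gap: -0.001
gripper_force: 4.8
```

Emit:
step_arm(commands=[0,0,0.001,0,0,0,0,0,0.001,0,0,0,0,0,0.002,0,0,0,0,0,0.002,0,0,0,0,0,0.003,0,0,0,0,0,0.003,0,0,0,0,0,0.003,0,0,0,0,0,0.003,0,0,0,0,0,0.003,0,0,0,0,0,0.003,0,0,0])

```text
t: 16.65
tcp_pos: [0.6069, -0.1157, 0.1048]
tool_rot: [0.997, 0.082, 0.0, 0.0]
force: [-3.3, 1.2, 10.7]
finger_gap: 0.003
gripper_force: 5.7
```

Emit:
step_arm(commands=[0,0,0.001,0,0,0,0,0,0.001,0,0,0,0,0,0.002,0,0,0,0,0,0.002,0,0,0,0,0,0.003,0,0,0,0,0,0.003,0,0,0,0,0,0.003,0,0,0,0,0,0.003,0,0,0,0,0,0.003,0,0,0,0,0,0.003,0,0,0])

```text
t: 17.65
tcp_pos: [0.6069, -0.1157, 0.1022]
tool_rot: [0.997, 0.082, 0.0, 0.0]
force: [-3.4, 2.5, 13.9]
finger_gap: 0.004
gripper_force: 6.6
```

Emit:
step_arm(commands=[0,0,0.001,0,0,0,0,0,0.001,0,0,0,0,0,0.002,0,0,0,0,0,0.002,0,0,0,0,0,0.003,0,0,0,0,0,0.003,0,0,0,0,0,0.003,0,0,0,0,0,0.003,0,0,0,0,0,0.003,0,0,0,0,0,0.003,0,0,0])

```text
t: 18.65
tcp_pos: [0.6069, -0.1157, 0.0995]
tool_rot: [0.997, 0.082, 0.0, 0.0]
force: [-5.1, 0.9, 15.5]
finger_gap: 0.001
gripper_force: 7.5
```

Emit:
step_arm(commands=[0,0,0.001,0,0,0,0,0,0.001,0,0,0,0,0,0.002,0,0,0,0,0,0.002,0,0,0,0,0,0.002,0,0,0,0,0,0.002,0,0,0,0,0,0.002,0,0,0,0,0,0.002,0,0,0,0,0,0.002,0,0,0,0,0,0.002,0,0,0])

```text
t: 19.65
tcp_pos: [0.6069, -0.1157, 0.0977]
tool_rot: [0.997, 0.082, 0.0, 0.0]
force: [-4.5, 0.2, 17.1]
finger_gap: -0.003
gripper_force: 8.1
```

```bash
python3 look.py p2 .5275 -.128 .1
```

```text
(np.int64(192), np.int64(100))
(np.int64(302), np.int64(119))
```

View pics/p2.png

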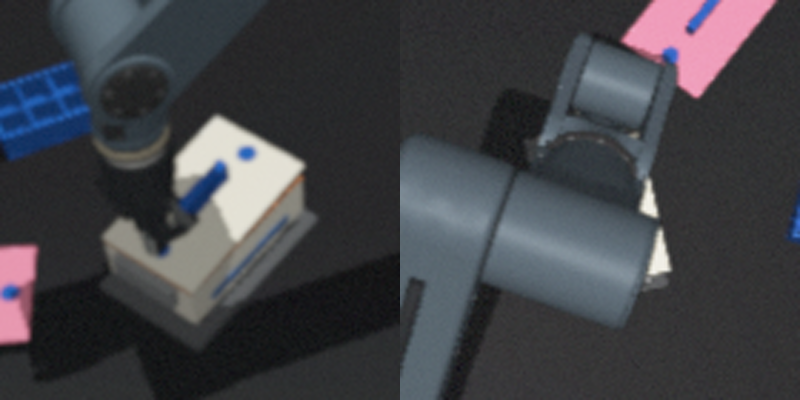

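The copper line has closed up at the +x end and shows only at the -x end. That and the force slope, which is pure mount stiffness, say the +x end has gone home. I'll rise and go to the other disc.

Emit:
step_arm(commands=[0,0,-0.01,0,0,0,0,0,-0.03,0,0,0,0,0,-0.06,0,0,0,0,0,-0.085,0,0,0,-0.015,0,-0.09,0,0,0,-0.045,0,-0.09,0,0,0,-0.085,0,-0.09,0,0,0,-0.125,0,-0.09,0,0,0,-0.15,0,-0.09,0,0,0,-0.158,0,-0.09,0,0,0])

```text
t: 20.75
tcp_pos: [0.4482, -0.141, 0.1848]
tool_rot: [0.997, 0.081, -0.001, -0.001]
force: [1.1, -0.5, -0.2]
finger_gap: -0.003
gripper_force: 0.0
```

```bash
python3 go.py .4506 -.141 .13 9.35; python3 look.py p3 .5275 -.128 .12
python3 - <<'E'
from h import *;import pickle
S=pickle.load(open("p3.pkl","rb"))
for n,r in(("scene",(228,130,310,210)),("top",(340,150,402,230))):
  for a,c in blobs(mask(S[n],"blue",r),5): print(n,a,c.round(1),[ray(S[n],c,z)[0].round(4) for z in(.117,.13)])
E
```

```text
mm [ 2.5  0.5 54.8] deg [-0.11  0.13 -0.03] t 20.75 F [ 1.09 -0.52 -0.16] pos [ 0.4482 -0.141   0.1848] gap -0.0026661262035053666
(np.int64(192), np.int64(96))
(np.int64(303), np.int64(118))
scene 8 [228.1 141.2] [array([ 0.5331, -0.2935,  0.117 ]), array([ 0.5392, -0.2824,  0.13  ])]
scene 17 [277.6 148.6] [array([ 0.4388, -0.1526,  0.117 ]), array([ 0.4462, -0.1435,  0.13  ])]
scene 145 [261.6 162.3] [array([ 0.5146, -0.1458,  0.117 ]), array([ 0.521 , -0.1367,  0.13  ])]
scene 18 [246.8 182.5] [array([ 0.6008, -0.1171,  0.117 ]), array([ 0.606 , -0.1084,  0.13  ])]
top 20 [368.8 167.8] [array([ 0.6042, -0.1156,  0.117 ]), array([ 0.6016, -0.1143,  0.13  ])]
top 25 [372.4 180.6] [array([ 0.5571, -0.1267,  0.117 ]), array([ 0.5548, -0.1253,  0.13  ])]
```

View pics/p3.png

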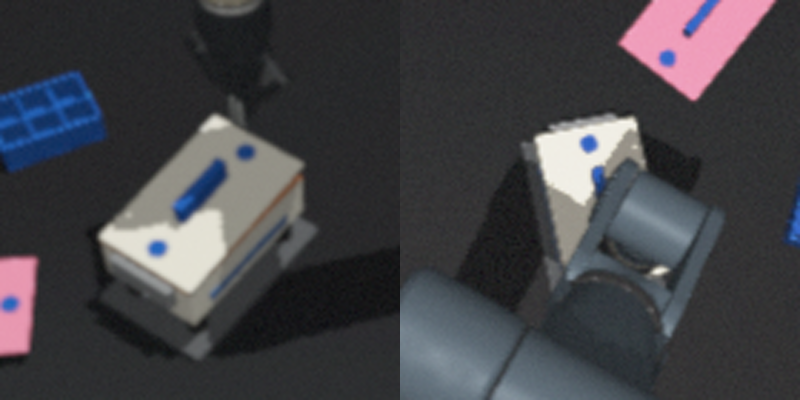

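The +x end is down flush and the -x end is still up. The tool is over the -x disc, so I press there.

Emit:
step_arm(commands=[0,0,0.008,0,0,0,0,0,0.02,0,0,0,0,0,0.033,0,0,0,0,0,0.043,0,0,0,0,0,0.05,0,0,0,0,0,0.054,0,0,0,0,0,0.056,0,0,0,0,0,0.058,0,0,0,0,0,0.059,0,0,0,0,0,0.06,0,0,0])

```text
t: 21.85
tcp_pos: [0.452, -0.1415, 0.1261]
tool_rot: [0.997, 0.082, 0.001, 0.0]
force: [2.4, 4.2, 6.8]
finger_gap: 0.001
gripper_force: 3.1
```

Emit:
step_arm(commands=[0,0,0.001,0,0,0,0,0,0.001,0,0,0,0,0,0.002,0,0,0,0,0,0.002,0,0,0,0,0,0.003,0,0,0,0,0,0.003,0,0,0,0,0,0.004,0,0,0,0,0,0.004,0,0,0,0,0,0.004,0,0,0,0,0,0.004,0,0,0])

```text
t: 22.85
tcp_pos: [0.453, -0.142, 0.1224]
tool_rot: [0.997, 0.082, 0.002, 0.001]
force: [5.0, 3.3, 5.9]
finger_gap: 0.001
gripper_force: 3.3
```

Emit:
step_arm(commands=[0,0,0.001,0,0,0,0,0,0.001,0,0,0,0,0,0.002,0,0,0,0,0,0.002,0,0,0,0,0,0.003,0,0,0,0,0,0.003,0,0,0,0,0,0.004,0,0,0,0,0,0.004,0,0,0,0,0,0.004,0,0,0,0,0,0.004,0,0,0])

```text
t: 23.85
tcp_pos: [0.453, -0.142, 0.1187]
tool_rot: [0.997, 0.082, 0.002, 0.001]
force: [3.3, 3.6, 9.0]
finger_gap: -0.0
gripper_force: 4.5
```

Emit:
step_arm(commands=[0,0,0.001,0,0,0,0,0,0.001,0,0,0,0,0,0.002,0,0,0,0,0,0.002,0,0,0,0,0,0.003,0,0,0,0,0,0.003,0,0,0,0,0,0.003,0,0,0,0,0,0.003,0,0,0,0,0,0.003,0,0,0,0,0,0.003,0,0,0])

```text
t: 24.85
tcp_pos: [0.4531, -0.142, 0.1159]
tool_rot: [0.997, 0.082, 0.003, 0.001]
force: [2.8, 2.2, 11.1]
finger_gap: 0.001
gripper_force: 5.4
```

Emit:
step_arm(commands=[0,0,0.001,0,0,0,0,0,0.001,0,0,0,0,0,0.002,0,0,0,0,0,0.002,0,0,0,0,0,0.003,0,0,0,0,0,0.003,0,0,0,0,0,0.003,0,0,0,0,0,0.003,0,0,0,0,0,0.003,0,0,0,0,0,0.003,0,0,0])

```text
t: 25.85
tcp_pos: [0.4513, -0.1419, 0.1116]
tool_rot: [0.997, 0.082, 0.0, 0.0]
force: [0.8, 0.9, 6.6]
finger_gap: 0.003
gripper_force: 2.8
```

Emit:
step_arm(commands=[0,0,0.001,0,0,0,0,0,0.001,0,0,0,0,0,0.002,0,0,0,0,0,0.002,0,0,0,0,0,0.002,0,0,0,0,0,0.002,0,0,0,0,0,0.002,0,0,0,0,0,0.002,0,0,0,0,0,0.002,0,0,0,0,0,0.002,0,0,0])

```text
t: 26.85
tcp_pos: [0.4513, -0.1419, 0.1097]
tool_rot: [0.997, 0.082, 0.0, 0.0]
force: [1.7, 1.0, 6.9]
finger_gap: 0.002
gripper_force: 3.5
```

The force fell from 11 to 6.6 N while the tool went down, so the -x end has snapped home. I'll stop, back off and check.

Emit:
step_arm(commands=[0,0,-0.01,0,0,0,0,0,-0.03,0,0,0,0,0,-0.055,0,0,0,0,0,-0.085,0,0,0,0,0.02,-0.11,0,0,0,0,0.05,-0.12,0,0,0,0,0.09,-0.12,0,0,0,0,0.13,-0.12,0,0,0,0,0.16,-0.12,0,0,0,0,0.18,-0.12,0,0,0])

```text
t: 27.85
tcp_pos: [0.4797, -0.3213, 0.2291]
tool_rot: [0.997, 0.081, -0.001, -0.0]
force: [0.4, -0.3, 0.0]
finger_gap: 0.001
gripper_force: 0.0
```

```bash
python3 look.py p4 .5275 -.128 .12
python3 - <<'E'
from h import *;import pickle
S=pickle.load(open("p4.pkl","rb"))
for n,r in(("scene",(228,130,310,210)),("top",(340,150,402,230))):
  for a,c in blobs(mask(S[n],"blue",r),5): print(n,a,c.round(1),ray(S[n],c,.117)[0].round(4))
E
```

```text
(np.int64(192), np.int64(96))
(np.int64(303), np.int64(118))
scene 8 [228.1 141.2] [ 0.5331 -0.2935  0.117 ]
scene 17 [277.1 152.4] [ 0.451  -0.1416  0.117 ]
scene 145 [261.6 164.4] [ 0.5208 -0.1392  0.117 ]
scene 18 [246.  183.3] [ 0.6046 -0.1163  0.117 ]
top 21 [368.8 167.1] [ 0.6068 -0.1159  0.117 ]
top 70 [373.4 187.1] [ 0.5332 -0.1294  0.117 ]
```

View pics/p4.png

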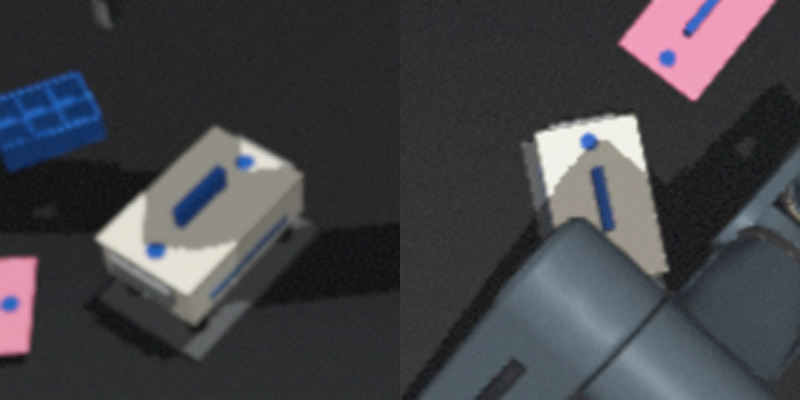

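Both discs now cast onto the home height at the right spacing (156 mm), and no copper gap shows anywhere along the visible sides. The tool is clear of everything, so I'm handing in.

```bash
python3 -c "
from station import manip
print(manip.sign_off())"
```

```text
the job is handed in; nothing more can be done
None
```

The lid is in the housing with both ends snapped home, flush and level in the final camera views, and I handed the job in at about 28 s, leaving the bottle, vial tray and spanner untouched.

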